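# Bring the bench transformer up to 150 volts

## Task

Bring the variable transformer up to 150 volts: with a fingertip, push the pointer of the big knob on its top clockwise until its white index mark stands on the 150 line, the third long scale line clockwise after the zero line, never letting it run on as far as the next short line. Only push the side of the pointer, lightly: do not pinch the knob, shove the transformer or disturb the other things on the bench. Then take the finger away.

Things in the scene. Friction and masses are not known exactly. Their poses are not given: they have to be found in the camera images.
- variac: Bench variable transformer, loose, about 4.5 kg: grey upright drum 150 mm across, rubber feet, 144 mm tall to the scale plate on top (142 mm across), knob up to 176 mm. Steel handles at its left and right reach 96 mm from the axis at height 108; a black terminal box in front reaches 111 mm at height 24 to 104. Origin on the drum axis at the bench top; x points away from the terminal box, z up.
- scale_centre (a point): Centre of the aluminium scale plate's top face, on the knob's axis, 144 mm above the bench. Black lines run outward from 50.5 mm radius: a short thin one (8 mm) each 10 V, a long thick one (18 mm) each 50 V (0, 50 ... 250), 12.8 degrees clockwise per 10 V. The scale's blank gap faces the terminal box (-x).
- zero_line (a point): Middle of the zero line, 59.5 mm from the knob's axis, on the scale plate: the first line clockwise (seen from above) after the scale's blank gap, a long one; it lies 160 degrees anticlockwise from the transformer's +x.
- line_150 (a point): Middle of the 150 V line on the scale plate, 59.5 mm from the knob's axis (third long line clockwise after the zero line; 32 degrees clockwise from the transformer's +x).
- dial (a joint): Angle of the knob in rad: 0 with the pointer on the zero line, growing clockwise seen from above, 0.2234 per 10 V, so 3.351 at the 150 V line; end stop at 5.585. It starts between 0.4 and 2.2. It turns stiffly (0.15 N m of friction: 4 N at 40 mm radius), has no spring or clicks and stays where it is left.
- dial_nose (a point): End of the knob's pointer, 48 mm from the axis, 172 mm above the bench. The black knob is a 42 mm hub (top at 176 mm) with a straight bar across it, 12 mm wide with flat upright sides, 150 to 172 mm above the bench, reaching 48 mm from the axis on the pointer side, 27 mm on the short tail side. The pointer side has a 4 mm wide white index line along its top and down its end.
- mug: White mug, 82 mm wide, 95 mm tall; origin at the centre of its underside. Leave alone.
- microphone: Black hand microphone lying on its back, 85 x 52 x 30 mm; origin at the centre of its underside. Leave alone.
- screwdriver: Screwdriver lying on the bench, 190 mm long; leave alone.
Mind the look-alikes: they are no part of the job. There is more than one size of the variac; the job needs the largest.

How it is judged:
By the outcome, as a careful person would: the job done as asked, in the order asked, and still so for the second after the job is handed in, with the robot touching nothing.
It also fails if it takes over 43 s, if anything falls off the work surface, if the arm or the gripper's body presses on something with over 40 N, if the wrist force passes 120 N, or if a joint passes its speed limit or range.

## Robot

A 6-joint arm with a two-finger parallel gripper is mounted at the origin on the work surface. World frame = base frame: x ahead of the robot, y to its left, z up, the work surface at z = 0. Lengths are in m, angles in rad, forces in N, time in s.
With the tool pointing down it reaches from about 0.375 to 0.975 m from the base axis. Payload 3.8 kg.
Tool frame: the origin (TCP) lies at the very end of the fingers, on their centre line; the grasp point (between the pads) lies 19 mm behind it; z points along the fingers, y is the line along which they close (so a half turn about z gives the same grasp; the last joint's range is limited). The gripper opens to 85 mm and grips with 20 to 120 N. Pads are 22 mm wide; open, the fingers measure 114 mm over their backs; the gripper's body (76 mm by 85 mm) begins 54 mm behind the grasp point. The pads swing forward as they close: fully open they stand 13 mm farther back than shut.
Start: joints at [-1.236, 0.264, 1.604, -0, 1.274, -0.037], TCP at [0.245, -0.629, 0.231] pointing down, gripper open.
Joint ranges: [-2.63, 2.63], [-0.94, 2.18], [0.31, 2.57], [-1.31, 4.45], [0, 2.66], [-2.55, 2.55]. Speed limits (rad/s): [2.57, 2.57, 3.14, 3.14, 3.14, 3.14].

## Interface

Orientations are given as a rotation vector (axis times angle).
In Python, from workcell import monitor, viewer, job gives the robot as it stands. The module is installed in compiled form; this text tells all that it offers.
- The arm moves only by the tool step_arm, never from a script. Its argument "series" is one flat list of numbers, 4 for each row, row after row: the shift along the tool's x, y, z in m, then the turn about the tool's z in rad. A call has 1 to 8 rows; each row is the pose to reach, as a shift and turn from the pose commanded when the call began, along the tool's axes at that moment; what a row does not reach only later rows make up. A row lasts 1/8 s, in which the tool goes at most 62.5 mm and 10.7 degrees, less where a joint would pass 70% of its speed; a pose out of reach is approached as far as the arm can. A call with a gripper value outside its range is refused whole. "gripper" is the opening, from 0 (shut) to 1 (fully open), set as the call begins (left out, the last holds). The fingers move at their own pace and stop on an object; "newtons" is the grip in N (left out, the last holds). Time passes only in rows, so rows that repeat a pose let the fingers close. It gives the time, the measured TCP pose, the force, the opening and the grip force at its end, in the units of the state.
- monitor.read_state(): the state, without advancing time (a new reading comes with each control period).
- viewer.read_camera(name): name is "side" or "top"; returns a dict with "image" (384x512x3 uint8, red, green, blue), "intrinsics" (3x3 intrinsics, pixels), "T" (4x4, takes a point from camera to world coordinates). Camera axes: x right, y up, looking along -z (the intrinsics and any distortion apply to the point x, -y, -z); pixel columns grow to the right and rows downward; lengths in m; the calibration is good to about 2 mm. A picture is of the moment at which its call begins. There is no depth.
- job.finish_job(): hands the job in; it is judged then, once.
Trained networks look in a picture, given as the dict that the camera call returned (one of the last four; its "shot" number tells which), for a name from the list of things; names that differ only in an ending like _2 or _b are one class to them, and where a whole thing is asked for, a point or a joint stands for the part that bears it (a point fixed in the world has none). Each returns a list of dicts, best first, with "score" (0 to 1); they miss things now and then, are a little off and sometimes report something else, mostly with a low value. They report only what shows in the picture. A call takes as long as a camera call. They do not tell look-alikes from the thing itself.
- viewer.boxes_of(picture, label): "extent" ([centre column, centre row, width, height] in pixels, round what is visible of it).
- viewer.spot_point(picture, label): "point" ([column, row] in pixels: a listed point, or the origin of a listed thing).
The state is a dict: "time": time; "q": joint angles; "joint_vel": joint speeds; "joint_torque": joint torques, N m; "tool_pos": TCP position; "tcp_rot": TCP orientation; "wrist_force": force on the tool from outside, world axes, zero at the start; "torque": the same for the moment, N m; "width": opening from 0.0 (shut) to 1.0 (fully open); "grip_force": force on a finger pad.
Only numpy, scipy, OpenCV 4.12 (cv2) and the standard library are available. Lean on these libraries where they do the work, as an engineer would, in place of code of your own. Each camera call takes 0.05 s, during which the arm holds its last target. There are 200 camera calls.

## Working session

There is one attempt and no reset: what is moved stays moved. The work goes in short steps, Python scripts to look and compute and a tool call to move; the robot and the scene stay as the last step left them, time stands still between calls to the robot, and variables do not carry over. Pictures are saved under pics/ and viewed, at most 10 in all, crops included, and the job is handed in when it is done.

Besides the shell and the picture viewer there is one more tool, called by a JSON object that holds its "fn" and its "kwargs". step_arm: Moves the arm, as the interface text tells. Its arguments: {"type":"object","properties":{"series":{"type":"array"},"gripper":{"type":"number"},"newtons":{"type":"number"}},"required":["series"]}

```bash
mkdir -p pics; cat > h.py <<'E'
import numpy as np, cv2
from workcell import monitor, viewer, job
def cam(n,f=None):
    p=viewer.read_camera(n)
    if f: cv2.imwrite('pics/'+f,p["image"][:,:,::-1])
    return p
def ray(p,uv):
    K=np.array(p["intrinsics"]);T=np.array(p["T"])
    d=np.linalg.inv(K)@[uv[0],uv[1],1]; d=T[:3,:3]@[d[0],-d[1],-d[2]]
    return T[:3,3],d
def atz(p,uv,z):
    o,d=ray(p,uv); return o+d*(z-o[2])/d[2]
def proj(p,X):
    K=np.array(p["intrinsics"]);T=np.array(p["T"])
    c=T[:3,:3].T@(np.array(X)-T[:3,3]); c=K@[c[0],-c[1],-c[2]]; return c[:2]/c[2]
E
python3 - <<'E'
from h import *
Z=dict(scale_centre=.144,zero_line=.144,line_150=.144,dial_nose=.172,variac=0,mug=0,microphone=0)
for n in("top","side"):
    p=cam(n,n+'0.png'); print(n,p.keys(),np.round(p["T"],3).tolist(),np.round(p["intrinsics"],1).tolist())
    for l in Z:
        for r in viewer.spot_point(p,l)[:4]: print(l,round(r["score"],2),np.round(r["point"],1),np.round(atz(p,r["point"],Z[l]),3))
    for r in viewer.boxes_of(p,"variac")[:4]: print('box',r)
E
```

```text
top dict_keys(['image', 'intrinsics', 'T', 'shot']) [[0.011, 0.978, -0.209, 0.358], [-1.0, 0.009, -0.007, 0.031], [-0.004, 0.209, 0.978, 1.082], [0.0, 0.0, 0.0, 1.0]] [[353.6, 0.0, 258.9], [0.0, 353.6, 190.1], [0.0, 0.0, 1.0]]
scale_centre 0.96 [221.6 188.6] [0.562 0.139 0.144]
scale_centre 0.77 [300.7 222.8] [ 0.471 -0.074  0.144]
scale_centre 0.53 [216.  143.9] [0.689 0.159 0.144]
zero_line 0.96 [225.4 207.6] [0.51  0.127 0.144]
zero_line 0.96 [202.  278.1] [0.325 0.182 0.144]
line_150 0.81 [229.6 169.6] [0.615 0.119 0.144]
line_150 0.79 [229.5 291.8] [0.292 0.11  0.144]
line_150 0.57 [293.6 211.3] [ 0.501 -0.056  0.144]
dial_nose 0.55 [214.7 202.5] [0.518 0.153 0.172]
dial_nose 0.55 [308.1 238.1] [ 0.428 -0.09   0.172]
dial_nose 0.24 [216.5 141.7] [0.686 0.154 0.172]
variac 0.9 [215.7 280.1] [0.315 0.164 0.   ]
variac 0.58 [225.1 198.6] [0.561 0.144 0.   ]
variac 0.28 [224.2 189.3] [0.591 0.147 0.   ]
mug 0.57 [166.2 210.5] [0.522 0.325 0.   ]
mug 0.23 [216.7 142.1] [0.746 0.176 0.   ]
microphone 0.58 [285.3 173.7] [ 0.643 -0.044  0.   ]
box {'extent': [301.6, 230.5, 49.2, 49.4], 
[... 624 characters left out ...]
 [295.9 189.3] [ 0.468 -0.015  0.144]
line_150 0.59 [202.2 185.2] [0.624 0.115 0.144]
line_150 0.58 [321.7 268.6] [0.268 0.144 0.144]
dial_nose 0.79 [276.9 271.1] [0.294 0.224 0.172]
dial_nose 0.77 [217.6 200.3] [0.518 0.157 0.172]
dial_nose 0.65 [327.3 189.3] [ 0.392 -0.024  0.172]
dial_nose 0.6 [199.  187.9] [0.581 0.154 0.172]
variac 0.83 [295.7 314.1] [0.32  0.144 0.   ]
variac 0.7 [313.7 231.8] [ 0.464 -0.079  0.   ]
mug 0.56 [165.3 314.9] [0.493 0.321 0.   ]
box {'extent': [318.5, 214.8, 59.0, 57.0], 'score': 0.95}
box {'extent': [293.9, 300.6, 80.1, 89.7], 'score': 0.64}
box {'extent': [224.8, 226.8, 99.2, 97.7], 'score': 0.56}
box {'extent': [213.4, 196.8, 26.8, 27.3], 'score': 0.39}
```

View pics/top0.png

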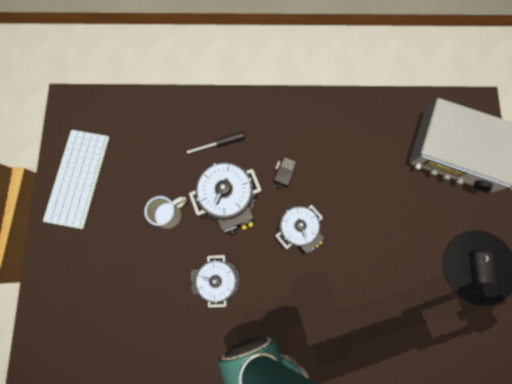

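View pics/side0.png

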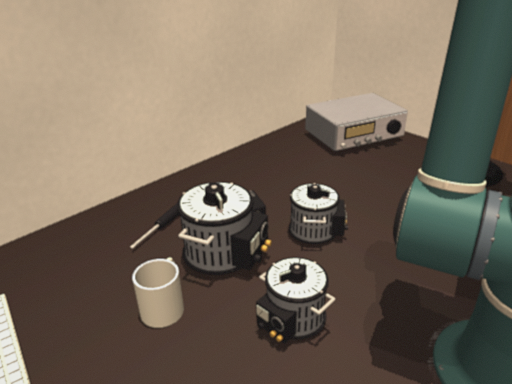

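The largest variac is at top (222,190) and side (215,200), with its terminal box toward the robot and right. The mug is at top (165,212), the microphone at (285,172) and the screwdriver at (215,143). Next I rectify the scale plane.

```bash
cat >> h.py <<'E'
def rect(p,c,z,half=.085,n=400):
    g=(np.arange(n)/n*2-1)*half
    v,u=np.meshgrid(-g,-g,indexing='ij') # rows: +x up ; cols: +y left
    X=np.stack([c[0]+v,c[1]+u,np.full_like(u,z)],-1).reshape(-1,3)
    K=np.array(p["intrinsics"]);T=np.array(p["T"])
    q=(X-T[:3,3])@T[:3,:3]; q=np.stack([q[:,0],-q[:,1],-q[:,2]],-1)@K.T
    q=(q[:,:2]/q[:,2:]).astype(np.float32).reshape(n,n,2)
    return cv2.remap(p["image"],q[...,0],q[...,1],cv2.INTER_CUBIC)
E
python3 - <<'E'
from h import *
c=(.562,.137); out=[]
for n in("top","side"):
    p=cam(n); r=rect(p,c,.144)
    m=(r.min(2)>115).astype(np.uint8)
    m=cv2.morphologyEx(m,cv2.MORPH_OPEN,np.ones((9,9)))
    k,_=cv2.findContours(m,cv2.RETR_EXTERNAL,cv2.CHAIN_APPROX_NONE); k=max(k,key=cv2.contourArea)
    e=cv2.fitEllipse(cv2.convexHull(k)); s=.17/400
    print(n,e,'centre',c[0]-(e[0][1]-200)*s,c[1]-(e[0][0]-200)*s,np.array(e[1])*s)
    r=r.copy(); cv2.ellipse(r,e,(255,0,0),1); out.append(r)
cv2.imwrite('pics/rect0.png',np.hstack(out)[:,:,::-1])
E
```

```text
top ((202.98712158203125, 205.47003173828125), (342.70635986328125, 454.735107421875), 54.79508590698242) centre 0.5596752365112305 0.13573047332763674 [0.1456502  0.19326242]
side ((207.9819793701172, 207.95431518554688), (340.2336730957031, 351.47039794921875), 45.33036804199219) centre 0.5586194160461426 0.1336076587677002 [0.14459931 0.14937492]
```

View pics/rect0.png

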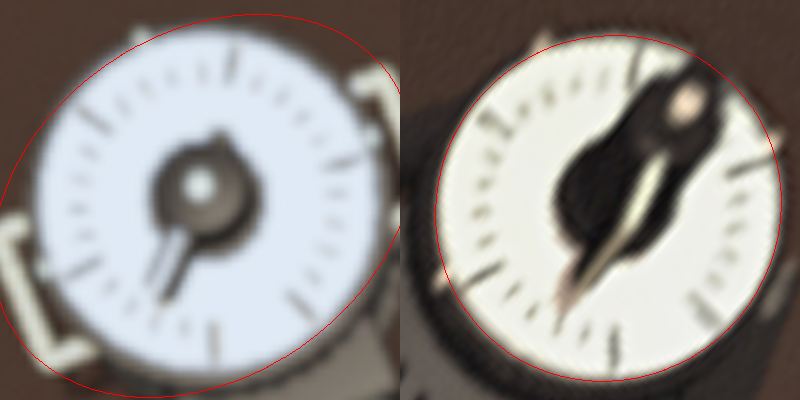

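```bash
python3 - <<'E'
from h import *
from scipy.spatial.transform import Rotation as R
s=monitor.read_state(); print(s)
print(R.from_rotvec(s["tcp_rot"]).as_matrix().round(3))
E
```

```text
{'time': 1.0, 'q': array([-1.23587847e+00,  2.63889028e-01,  1.60402555e+00, -3.18377267e-05,
        1.27368315e+00, -3.68681741e-02]), 'joint_vel': array([-0.00022618,  0.00097635,  0.00017288, -0.00092292, -0.00160406,
        0.00090996]), 'joint_torque': array([ 2.78025087e-03, -5.15071607e+01, -3.67739832e+01,  3.30327646e-05,
        7.99713998e-04,  7.92280268e-07]), 'tool_pos': array([ 0.24521828, -0.62886878,  0.2312733 ]), 'tcp_rot': array([-3.08746482e+00, -5.80656759e-01,  4.84714825e-05]), 'wrist_force': array([-0.34695588, -0.2960592 , -0.58619015]), 'torque': array([ 0.0671982 , -0.02828968,  0.04545714]), 'grip_force': 0.0, 'width': 1.0006525622513007}
[[ 0.932  0.363 -0.   ]
 [ 0.363 -0.932 -0.   ]
 [-0.    -0.    -1.   ]]
```

{"fn": "step_arm", "kwargs": {"series": [0.518,-0.607,0,-2.264,0.518,-0.607,0,-2.264,0.518,-0.607,0,-2.264,0.518,-0.607,0,-2.264,0.518,-0.607,0,-2.264,0.518,-0.607,0,-2.264,0.518,-0.607,0,-2.264,0.518,-0.607,0,-2.264], "gripper": 0, "newtons": 40}}

```text
time: 2.0
tool_pos: [0.4099, -0.1548, 0.2318]
tcp_rot: [1.855, 2.533, 0.001]
wrist_force: [1.4, -1.1, 0.6]
width: -0.001
grip_force: 0.0
```

{"fn": "step_arm", "kwargs": {"series": [0.237,0.178,0,-0.757,0.237,0.178,0,-0.757,0.237,0.178,0,-0.757,0.237,0.178,0,-0.757,0.237,0.178,0,-0.757,0.237,0.178,0,-0.757,0.237,0.178,0,-0.757,0.237,0.178,0,-0.757]}}

```text
time: 3.0
tool_pos: [0.5088, 0.1213, 0.2312]
tcp_rot: [-0.799, -3.038, 0.001]
wrist_force: [0.6, -0.5, 0.5]
width: 0.002
grip_force: 0.0
```

```bash
cat >> h.py <<'E'
from scipy.spatial.transform import Rotation as R
C=np.array([.5605,.1335])
def goal(th,r,off,z,n=1):
    """finger centre: radius r along pointer angle th(deg ccw), off m behind it; prints shift in tool axes"""
    s=monitor.read_state(); M=R.from_rotvec(s["tcp_rot"]).as_matrix(); yaw=np.degrees(np.arctan2(M[1,0],M[0,0]))
    t=np.radians(th); g=C+r*np.array([np.cos(t),np.sin(t)])-off*np.array([np.sin(t),-np.cos(t)])
    d=M.T@(np.array([*g,z])-s["tool_pos"])
    print('yaw',yaw.round(2),'pos',s["tool_pos"].round(4),'shift',d.round(4),'turn',round(float(np.radians((yaw-th+180)%360-180)),4),'F',s["wrist_force"].round(1),'t',s["time"])
E
python3 - <<'E'
from h import *
for n in("top","side"):
    p=cam(n); 
    for l,z in(("dial_nose",.172),("scale_centre",.144)):
        for r in viewer.spot_point(p,l)[:4]: print(n,l,round(r["score"],2),atz(p,r["point"],z).round(4))
    a=rect(p,C,.160); cv2.imwrite('pics/b_%s.png'%n,a[:,:,::-1])
cv2.imwrite('pics/b.png',np.hstack([cv2.imread('pics/b_%s.png'%n) for n in('top','side')]))
E
```

```text
side dial_nose 0.6 [0.5142 0.1593 0.172 ]
side dial_nose 0.5 [ 0.3802 -0.0191  0.172 ]
side scale_centre 0.84 [ 0.4247 -0.0287  0.144 ]
side scale_centre 0.78 [0.5647 0.1397 0.144 ]
side scale_centre 0.57 [0.2834 0.1946 0.144 ]
side scale_centre 0.39 [0.4903 0.1344 0.144 ]
```

View pics/b.png

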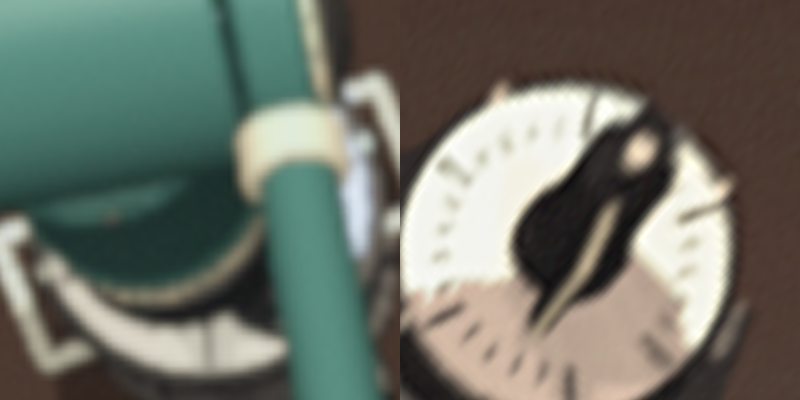

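The top view is hidden by the arm. The side view still shows the pointer unmoved, at about 151° ccw from world x. I go down beside it.

```bash
python3 - <<'E'
from h import *
goal(151,.042,.036,.157)
E
```

```text
yaw 150.55 pos [0.5092 0.1219 0.2314] shift [ 0.0027 -0.001   0.0744] turn -0.0078 F [-0.3  0.8 -0.1] t 3.3
```

{"fn": "step_arm", "kwargs": {"series": [0.003,-0.001,0.03,-0.008,0.003,-0.001,0.05,-0.008,0.003,-0.001,0.065,-0.008,0.003,-0.001,0.074,-0.008,0.003,-0.001,0.074,-0.008]}}

```text
time: 3.92
tool_pos: [0.5058, 0.123, 0.1568]
tcp_rot: [-0.784, -3.041, 0.001]
wrist_force: [-0.8, 0.3, -0.3]
width: -0.001
grip_force: 0.0
```

```bash
python3 - <<'E'
from h import *
goal(151,.042,.036,.157)
p=cam("side"); a=p["image"][120:290,130:330]
cv2.imwrite('pics/c.png',cv2.resize(a,None,fx=4,fy=3.5,interpolation=cv2.INTER_CUBIC)[:590,:,::-1])
s=monitor.read_state(); print(proj(p,s["tool_pos"]))
E
```

```text
yaw 151.07 pos [0.5058 0.123  0.1568] shift [-0.0008 -0.0003 -0.0002] turn 0.0012 F [-0.8  0.3 -0.3] t 3.925
[235.09202635 202.03992264]
```

View pics/c.png

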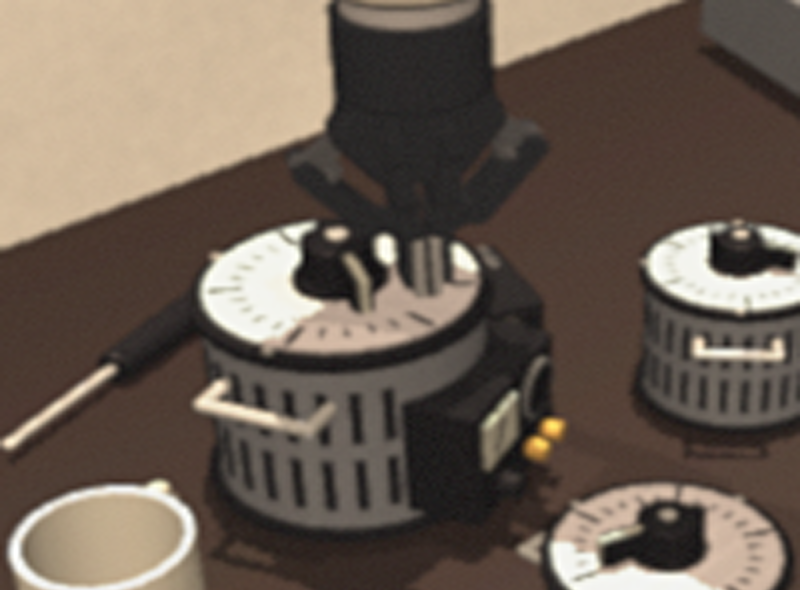

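The finger (crop 430,270) stands beside the pointer (crop 365,290) on its anticlockwise side, clear of everything. Now I sweep.

```bash
cat >> h.py <<'E'
def arc(ths,r=.042,off=.0205,z=.157):
    s=monitor.read_state(); M=R.from_rotvec(s["tcp_rot"]).as_matrix(); yaw=np.degrees(np.arctan2(M[1,0],M[0,0]))
    out=[]
    for th in ths:
        t=np.radians(th); g=C+r*np.array([np.cos(t),np.sin(t)])-off*np.array([np.sin(t),-np.cos(t)])
        d=M.T@(np.array([*g,z])-s["tool_pos"]); out+=[*d.round(4).tolist(),round(float(np.radians((yaw-th+180)%360-180)),3)]
    print('yaw',yaw.round(2),'pos',s["tool_pos"].round(4),'F',s["wrist_force"].round(1),'t',s["time"]); print(out)
E
python3 - <<'E'
from h import *
arc([151]*1,off=.031);arc([151]*1,off=.026); arc([151,150,147,144,140,136])
E
```

```text
yaw 151.07 pos [0.5063 0.1231 0.1575] F [ 0.5 -0.2  0.3] t 3.975
[-0.0004, 0.0043, 0.0005, 0.001]
yaw 151.07 pos [0.5063 0.1231 0.1575] F [ 0.5 -0.2  0.3] t 3.975
[-0.0004, 0.0093, 0.0005, 0.001]
yaw 151.07 pos [0.5063 0.1231 0.1575] F [ 0.5 -0.2  0.3] t 3.975
[-0.0004, 0.0148, 0.0005, 0.001, -0.0, 0.0156, 0.0005, 0.019, 0.0009, 0.0178, 0.0005, 0.071, 0.0018, 0.0201, 0.0005, 0.123, 0.0027, 0.0232, 0.0005, 0.193, 0.0035, 0.0264, 0.0005, 0.263]
```

{"fn": "step_arm", "kwargs": {"series": [0,0.004,0,0,0,0.008,0,0,0,0.012,0,0,0,0.0145,0,0,0.0005,0.0165,0,0.04,0.001,0.0185,0,0.08,0.002,0.0208,0,0.14,0.003,0.0232,0,0.193]}}

```text
time: 4.97
tool_pos: [0.5139, 0.1444, 0.1572]
tcp_rot: [-1.076, -2.95, 0.003]
wrist_force: [-1.9, -3.5, 1.5]
width: 0.001
grip_force: 2.0
```

```bash
python3 - <<'E'
from h import *
p=cam("side")
for r in viewer.spot_point(p,"dial_nose")[:4]:
    X=atz(p,r["point"],.172); print(round(r["score"],2),X.round(4),np.degrees(np.arctan2(X[1]-C[1],X[0]-C[0])))
arc(range(136,104,-4))
cv2.imwrite('pics/d.png',cv2.resize(rect(p,C,.172),(500,500))[:,:,::-1])
E
```

```text
0.75 [0.2912 0.2255 0.172 ] 161.13193067027302
0.64 [0.3932 0.2602 0.172 ] 142.86373431971936
0.61 [0.5252 0.1646 0.172 ] 138.59868158988266
0.53 [ 0.3855 -0.0296  0.172 ] -137.0230046558337
yaw 140.03 pos [0.5142 0.1446 0.1572] F [-3.1 -3.1  2.2] t 5.075
[0.0007, 0.0037, 0.0002, 0.07, 0.0018, 0.0068, 0.0002, 0.14, 0.0027, 0.01, 0.0002, 0.21, 0.0034, 0.0131, 0.0002, 0.28, 0.0038, 0.0164, 0.0002, 0.35, 0.004, 0.0196, 0.0002, 0.419, 0.004, 0.0229, 0.0002, 0.489, 0.0038, 0.0261, 0.0002, 0.559]
```

View pics/d.png

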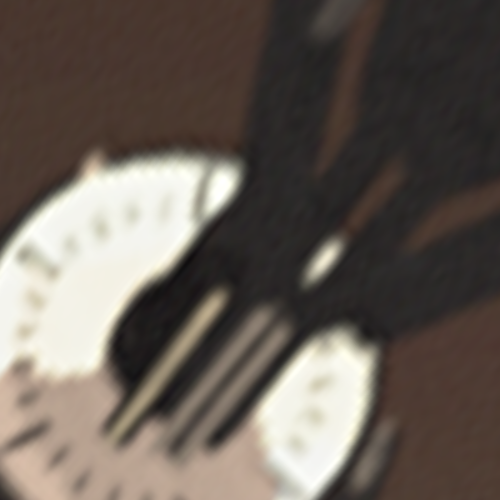

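The pointer is moving (about 139°) with the finger against its side and a force of about 4 N. I continue.

{"fn": "step_arm", "kwargs": {"series": [0.0007,0.0037,0,0.07,0.0018,0.0068,0,0.14,0.0027,0.01,0,0.21,0.0034,0.0131,0,0.28,0.0038,0.0164,0,0.35,0.004,0.0196,0,0.419,0.004,0.0229,0,0.489,0.0038,0.0261,0,0.559]}}

```text
time: 6.08
tool_pos: [0.5275, 0.1675, 0.157]
tcp_rot: [-1.847, -2.539, 0.002]
wrist_force: [-3.6, -1.1, 2.6]
width: 0.0
grip_force: 2.1
```

```bash
python3 - <<'E'
from h import *
arc(range(104,72,-4))
E
```

```text
yaw 107.92 pos [0.5275 0.1675 0.157 ] F [-3.6 -1.1  2.6] t 6.075
[0.0008, 0.0034, 0.0, 0.068, 0.0019, 0.0065, 0.0, 0.138, 0.0028, 0.0096, 0.0, 0.208, 0.0035, 0.0128, 0.0, 0.278, 0.004, 0.016, 0.0, 0.348, 0.0042, 0.0193, -0.0, 0.418, 0.0042, 0.0225, -0.0, 0.487, 0.004, 0.0258, -0.0, 0.557]
```

{"fn": "step_arm", "kwargs": {"series": [0.0008,0.0034,0,0.068,0.0019,0.0065,0,0.138,0.0028,0.0096,0,0.208,0.0035,0.0128,0,0.278,0.004,0.016,0,0.348,0.0042,0.0193,0,0.418,0.0042,0.0225,0,0.487,0.004,0.0258,0,0.557]}}

```text
time: 7.08
tool_pos: [0.5507, 0.1793, 0.157]
tcp_rot: [-2.474, -1.933, 0.003]
wrist_force: [-4.1, -1.1, 2.7]
width: 0.002
grip_force: 2.1
```

```bash
python3 - <<'E'
from h import *
arc(range(72,40,-4))
p=cam("side")
for r in viewer.spot_point(p,"dial_nose")[:4]:
    X=atz(p,r["point"],.172); print(round(r["score"],2),X.round(4),np.degrees(np.arctan2(X[1]-C[1],X[0]-C[0])))
E
```

```text
yaw 76.01 pos [0.5507 0.1793 0.157 ] F [-4.1 -1.1  2.7] t 7.075
[0.0012, 0.0031, -0.0, 0.07, 0.0023, 0.0062, -0.0, 0.14, 0.0032, 0.0093, -0.0, 0.21, 0.0039, 0.0125, -0.0, 0.279, 0.0044, 0.0157, -0.0001, 0.349, 0.0046, 0.019, -0.0001, 0.419, 0.0046, 0.0223, -0.0001, 0.489, 0.0044, 0.0255, -0.0001, 0.559]
0.79 [0.2905 0.2206 0.172 ] 162.1137603840241
0.57 [0.5763 0.1741 0.172 ] 68.75282604655807
0.5 [ 0.3913 -0.0271  0.172 ] -136.4888381528142
0.35 [0.4463 0.1344 0.172 ] 179.55439530331682
```

{"fn": "step_arm", "kwargs": {"series": [0.001,0.0031,0,0.07,0.0021,0.0062,0,0.14,0.003,0.0093,0,0.21,0.0037,0.0125,0,0.279,0.0042,0.0157,0,0.349,0.0044,0.019,0,0.419,0.0044,0.0223,0,0.489,0.0042,0.0255,0,0.559]}}

```text
time: 8.18
tool_pos: [0.5764, 0.1775, 0.1567]
tcp_rot: [-2.911, -1.177, 0.004]
wrist_force: [-4.6, 1.0, 0.8]
width: -0.001
grip_force: 2.0
```

```bash
python3 - <<'E'
from h import *
arc(range(40,16,-4))
p=cam("side")
for r in viewer.spot_point(p,"dial_nose")[:4]:
    X=atz(p,r["point"],.172); print(round(r["score"],2),X.round(4),np.degrees(np.arctan2(X[1]-C[1],X[0]-C[0])))
E
```

```text
yaw 44.03 pos [0.5764 0.1775 0.1567] F [-4.6  1.   0.8] t 8.175
[0.0013, 0.0031, -0.0003, 0.07, 0.0024, 0.0062, -0.0003, 0.14, 0.0033, 0.0093, -0.0004, 0.21, 0.004, 0.0125, -0.0004, 0.28, 0.0045, 0.0158, -0.0004, 0.35, 0.0047, 0.019, -0.0004, 0.419]
0.96 [0.2905 0.2265 0.172 ] 160.9985035356861
0.84 [ 0.3883 -0.0236  0.172 ] -137.63382008069107
0.79 [0.5966 0.1712 0.172 ] 46.20357247786956
```

{"fn": "step_arm", "kwargs": {"series": [0.001,0.0031,0,0.07,0.0021,0.0062,0,0.14,0.003,0.0093,0,0.21,0.0037,0.0125,0,0.28,0.0042,0.0158,0,0.35,0.0044,0.019,0,0.419,0.0044,0.0206,0,0.454,0.0044,0.0206,0,0.454]}}

```text
time: 9.28
tool_pos: [0.5948, 0.1657, 0.1569]
tcp_rot: [-3.102, -0.495, 0.001]
wrist_force: [-2.5, 2.2, -1.4]
width: 0.003
grip_force: 1.8
```

```bash
python3 - <<'E'
from h import *
arc(range(16,-12,-2))
p=cam("side","e_raw.png"); q=cam("top")
for r in viewer.spot_point(p,"dial_nose")[:4]:
    X=atz(p,r["point"],.172); print(round(r["score"],2),X.round(4),np.degrees(np.arctan2(X[1]-C[1],X[0]-C[0])))
for p_,n in((p,'s'),(q,'t')):
  for l in("line_150","zero_line","scale_centre"):
    for r in viewer.spot_point(p_,l)[:4]:
      X=atz(p_,r["point"],.144)
      if np.hypot(*(X[:2]-C))<.08: print(n,l,round(r["score"],2),X.round(4),np.degrees(np.arctan2(X[1]-C[1],X[0]-C[0])))
cv2.imwrite('pics/e.png',np.hstack([rect(p,C,.144),rect(p,C,.172)])[:,:,::-1])
E
```

```text
yaw 18.13 pos [0.5948 0.1657 0.1569] F [-2.5  2.2 -1.4] t 9.275
[0.0001, 0.001, -0.0001, 0.037, 0.0008, 0.0025, -0.0001, 0.072, 0.0014, 0.004, -0.0001, 0.107, 0.0019, 0.0056, -0.0001, 0.142, 0.0024, 0.0071, -0.0001, 0.177, 0.0028, 0.0087, -0.0001, 0.212, 0.0031, 0.0103, -0.0001, 0.247, 0.0035, 0.0119, -0.0001, 0.281, 0.0037, 0.0135, -0.0001, 0.316, 0.0039, 0.0151, -0.0001, 0.351, 0.004, 0.0167, -0.0001, 0.386, 0.0041, 0.0184, -0.0001, 0.421, 0.0041, 0.02, -0.0001, 0.456, 0.0041, 0.0216, -0.0001, 0.491]
0.95 [0.6123 0.1433 0.172 ] 10.709852677166664
0.83 [0.2886 0.2285 0.172 ] 160.7496621847644
0.65 [ 0.3847 -0.0153  0.172 ] -139.7598875788809
0.57 [0.5238 0.2953 0.172 ] 102.77819157745918
s line_150 0.93 [0.6264 0.1186 0.144 ] -12.7546538651614
s zero_line 0.7 [0.4994 0.1335 0.144 ] -179.96153485593464
s scale_centre 0.85 [0.5614 0.1408 0.144 ] 83.00190636989286
t line_150 0.68 [0.6219 0.1233 0.144 ] -9.415108203941871
t zero_line 0.94 [0.4987 0.131  0.144 ] -177.71615486753333
t scale_centre 0.89 [0.5653 0.1416 0.144 ] 59.292114597434846
```

View pics/e.png

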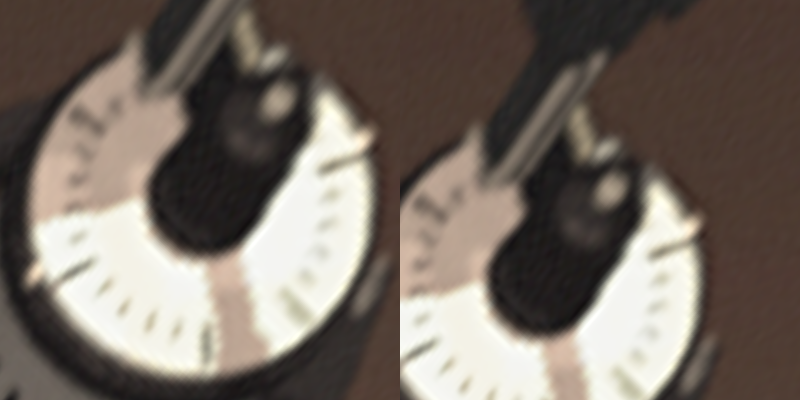

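The finger is still on the pointer, now about 17°, and the variac has not moved. The 150 line is at about −9.5°. I advance to about −5°, back off and check.

{"fn": "step_arm", "kwargs": {"series": [0.0008,0.0025,0,0.072,0.0019,0.0056,0,0.142,0.0028,0.0087,0,0.212,0.0035,0.0119,0,0.281,0.0039,0.0151,0,0.351,0.004,0.0167,0,0.386,0.004,0.0175,0,0.404,0.004,0.0175,0,0.404]}}

```text
time: 10.72
tool_pos: [0.6047, 0.1499, 0.1575]
tcp_rot: [-3.138, 0.139, -0.001]
wrist_force: [-0.5, 2.9, -1.7]
width: 0.005
grip_force: 1.6
```

```bash
python3 - <<'E'
from h import *
arc([-5])
p=cam("side"); q=cam("top")
for n,c in(('s',p),('t',q)):
  for r in viewer.spot_point(c,"dial_nose")[:4]:
    X=atz(c,r["point"],.172)
    if np.hypot(*(X[:2]-C))<.08:print(n,round(r["score"],2),X.round(4),np.degrees(np.arctan2(X[1]-C[1],X[0]-C[0])))
cv2.imwrite('pics/f.png',np.hstack([rect(p,C,.172),rect(q,C,.172)])[:,:,::-1])
E
```

```text
yaw -5.09 pos [0.6047 0.1499 0.1575] F [-0.5  2.9 -1.7] t 10.725
[-0.0006, -0.0004, 0.0005, -0.002]
s 0.92 [0.5898 0.1403 0.172 ] 13.024111430858781
s 0.29 [0.5775 0.1457 0.172 ] 35.73179723834606
```

View pics/f.png

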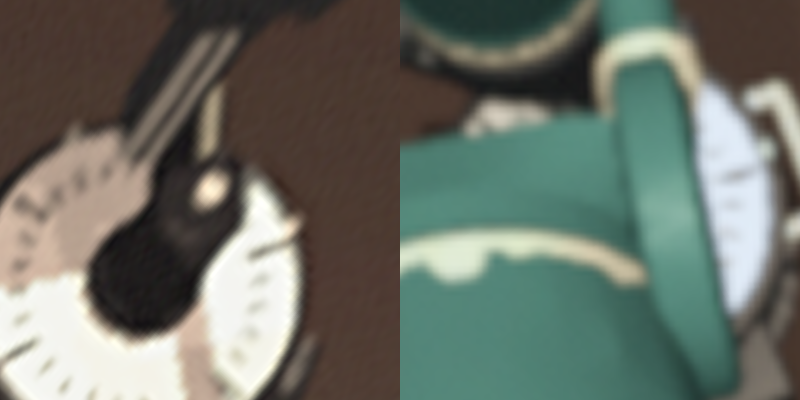

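The pointer is at about −5 to −8° (index line end at 215,90 in the left panel). I back off, lift and swing away for an unobstructed check.

{"fn": "step_arm", "kwargs": {"series": [0,-0.006,0,0,0,-0.015,0,0,0,-0.015,-0.04,0,0,-0.015,-0.09,0,-0.01,0.05,-0.09,0,-0.03,0.11,-0.09,0,-0.05,0.17,-0.09,0,-0.07,0.23,-0.09,0]}}

```text
time: 11.92
tool_pos: [0.5157, -0.0695, 0.2479]
tcp_rot: [3.137, -0.138, 0.002]
wrist_force: [0.8, 0.1, 0.2]
width: 0.001
grip_force: 0.0
```

{"fn": "step_arm", "kwargs": {"series": [-0.01,0.06,0,0,-0.02,0.12,0,0,-0.03,0.18,0,0,-0.03,0.22,0,0]}}

```text
time: 12.42
tool_pos: [0.466, -0.287, 0.2479]
tcp_rot: [3.137, -0.143, 0.001]
wrist_force: [1.7, -0.5, -0.1]
width: 0.002
grip_force: 0.0
```

```bash
python3 - <<'E'
from h import *
p=cam("side"); q=cam("top")
for n,c in(('s',p),('t',q)):
  for l,z in(("dial_nose",.172),("line_150",.144),("zero_line",.144),("scale_centre",.144)):
   for r in viewer.spot_point(c,l)[:4]:
    X=atz(c,r["point"],z)
    if np.hypot(*(X[:2]-C))<.08:print(n,l,round(r["score"],2),X.round(4),np.degrees(np.arctan2(X[1]-C[1],X[0]-C[0])).round(1))
arc([-5])
for c,n in((q,'t'),(p,'s')):  # overlay of predicted pointer end for candidate angles
    pass
a=np.hstack([rect(p,C,.172),rect(q,C,.172)]); b=np.hstack([rect(p,C,.144),rect(q,C,.144)])
cv2.imwrite('pics/g.png',cv2.resize(np.vstack([a,b])[:, :],(600,600),interpolation=cv2.INTER_AREA)[:,:,::-1] if 0 else np.vstack([a[:300],b[:300]])[:,:,::-1])
E
```

```text
s dial_nose 0.59 [0.6079 0.1319 0.172 ] -1.9
s line_150 0.95 [0.6192 0.1269 0.144 ] -6.4
s zero_line 0.75 [0.4862 0.1435 0.144 ] 172.3
s scale_centre 0.77 [0.564  0.1352 0.144 ] 26.5
t dial_nose 0.56 [0.6159 0.1246 0.172 ] -9.1
t line_150 0.78 [0.6228 0.1181 0.144 ] -13.9
t zero_line 0.56 [0.5028 0.1298 0.144 ] -176.4
t scale_centre 0.67 [0.5573 0.138  0.144 ] 125.6
t scale_centre 0.53 [0.6229 0.133  0.144 ] -0.5
yaw -5.01 pos [ 0.4671 -0.2833  0.2474] F [0.3 0.  0.2] t 12.925
[0.0986, -0.4439, 0.0904, -0.0]
```

View pics/g.png

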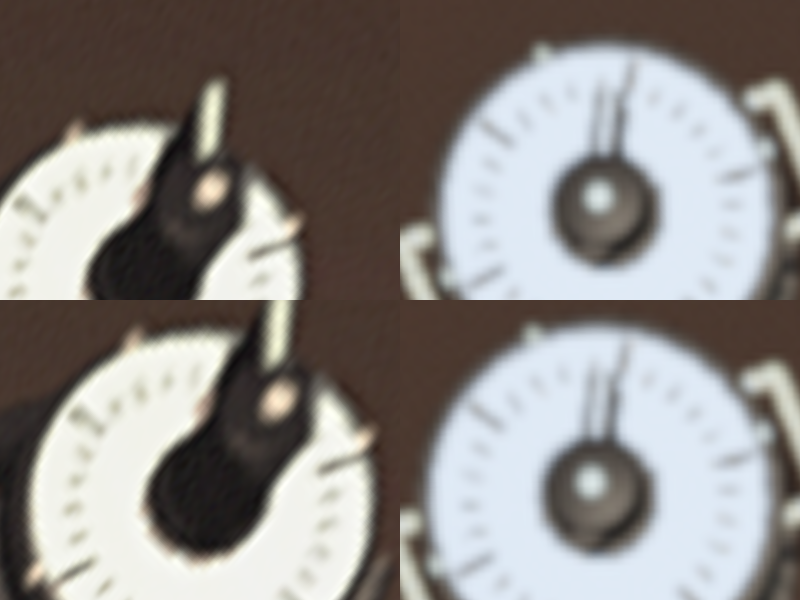

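```bash
cat >> h.py <<'E'
def samp(p,XY,z):
    X=np.c_[XY.reshape(-1,2),np.full(XY.size//2,z)]
    K=np.array(p["intrinsics"]);T=np.array(p["T"])
    q=(X-T[:3,3])@T[:3,:3]; q=np.stack([q[:,0],-q[:,1],-q[:,2]],-1)@K.T; q=(q[:,:2]/q[:,2:]).astype(np.float32)
    g=cv2.cvtColor(p["image"],cv2.COLOR_RGB2GRAY).astype(np.float32)
    return cv2.remap(g,q[:,0].reshape(-1,1),q[:,1].reshape(-1,1),cv2.INTER_CUBIC).ravel()
def pol(c,r,th): return np.stack([c[0]+r*np.cos(th),c[1]+r*np.sin(th)],-1)
def scale(p,skip=()):
    "fit plate centre and variac yaw from the lines"
    from scipy.optimize import minimize
    k=np.array([i for i in range(26) if i not in skip]); L=k[k%5==0]; d=np.radians
    def f(v):
        c=v[:2]; a=d(v[2]+160-12.8*k)[:,None]; b=d(v[2]+160-12.8*L)[:,None]; h=d(6.4)
        r=np.linspace(.052,.057,5); R2=np.linspace(.060,.067,5)
        g=lambda r,a: samp(p,pol(c,r,a),.144).mean()
        return 2*(g(r,a)-g(r,a+h))+(g(R2,b)-(g(R2,b+h)+g(R2,b-h))/2)
    best=None
    for y in np.arange(17,28,2.):
        for dx in(-.003,.001):
            for dy in(-.003,.001):
                m=minimize(f,[C[0]+dx,C[1]+dy,y],method='Nelder-Mead',options=dict(initial_simplex=np.array([C[0]+dx,C[1]+dy,y])+np.vstack([np.zeros(3),np.diag([.002,.002,2])])))
                if best is None or m.fun<best.fun: best=m
    return best.x,best.fun
def pointer(p,c,lo=-40,hi=30):
    A=np.arange(lo,hi,.25); S=[]
    w=np.linspace(-.009,.009,37); r=np.linspace(.026,.046,21)
    t=np.where(abs(w)<=.0018,1,np.where((abs(w)>.0025)&(abs(w)<.006),-1,np.where(abs(w)>.0068,1,0))).astype(float)
    for s in(1,-1,0):
        m={1:t==1,-1:t==-1,0:t==0}[s]; t[m]=s/m.sum()
    for a in np.radians(A):
        u=np.array([np.cos(a),np.sin(a)]); n=np.array([-u[1],u[0]])
        G=samp(p,np.array(c)+r[:,None,None]*u+w[None,:,None]*n,.172).reshape(21,37); S.append((G.mean(0)*t).sum())
    S=np.array(S); i=S.argmax(); return A[i],S[i]
E
python3 - <<'E'
from h import *
q=cam("top"); v,s=scale(q); print(v,s,'line150',v[2]-32)
print('pointer',pointer(q,v[:2]), pointer(q,C))
p=cam("side"); v,s=scale(p,(11,12,13,14,15,16)); print(v,s); print(pointer(p,v[:2]))
E
```

```text
[ 0.56116002  0.13403388 22.28719496] -82.66796875 line150 -9.712805044985178
pointer (np.float64(-6.5), np.float64(29.4711133812656)) (np.float64(-5.5), np.float64(30.142031757771477))
[ 0.55915844  0.13337901 22.25980549] -139.8872833251953
(np.float64(-24.0), np.float64(22.289783878486702))
```

```bash
python3 - <<'E'
from h import *
arc([-5],off=.037,z=.247); arc([-5],off=.037)
E
```

```text
yaw -5.03 pos [ 0.4671 -0.2836  0.2473] F [0.2 0.4 0.6] t 13.025
[0.0985, -0.4607, 0.0003, -0.0]
yaw -5.03 pos [ 0.4671 -0.2836  0.2473] F [0.2 0.4 0.6] t 13.025
[0.0985, -0.4607, 0.0903, -0.0]
```

{"fn": "step_arm", "kwargs": {"series": [0.0985,-0.461,0,0,0.0985,-0.461,0,0,0.0985,-0.461,0,0,0.0985,-0.461,0,0,0.0985,-0.461,0,0,0.0985,-0.461,0,0,0.0985,-0.461,0,0,0.0985,-0.461,0,0]}}

```text
time: 14.02
tool_pos: [0.6061, 0.1696, 0.2472]
tcp_rot: [-3.138, 0.135, -0.0]
wrist_force: [-0.4, -0.4, 0.2]
width: -0.003
grip_force: 0.0
```

{"fn": "step_arm", "kwargs": {"series": [0,0,0,0,0,0,0,0]}}

```text
time: 14.28
tool_pos: [0.6056, 0.1658, 0.2471]
tcp_rot: [3.138, -0.139, -0.001]
wrist_force: [0.5, 0.1, -0.5]
width: -0.003
grip_force: 0.0
```

```bash
python3 - <<'E'
from h import *
arc([-5],off=.037)
E
```

```text
yaw -5.07 pos [0.6056 0.1658 0.2471] F [ 0.5  0.1 -0.5] t 14.275
[-0.0, -0.0009, 0.0901, -0.001]
```

{"fn": "step_arm", "kwargs": {"series": [0,-0.001,0.04,0,0,-0.001,0.07,0,0,-0.001,0.09,0,0,-0.001,0.09,0]}}

```text
time: 14.78
tool_pos: [0.6046, 0.1657, 0.1554]
tcp_rot: [3.137, -0.142, -0.006]
wrist_force: [0.1, 1.2, 0.2]
width: 0.001
grip_force: 0.0
```

```bash
python3 - <<'E'
from h import *
arc([-5,-6,-7,-8,-8.6])
E
```

```text
yaw -5.18 pos [0.6046 0.1657 0.1554] F [0.1 1.2 0.2] t 14.775
[0.0009, 0.0155, -0.0015, -0.003, 0.0013, 0.0162, -0.0015, 0.014, 0.0016, 0.0169, -0.0015, 0.032, 0.0019, 0.0177, -0.0015, 0.049, 0.0021, 0.0181, -0.0015, 0.06]
```

{"fn": "step_arm", "kwargs": {"series": [0,0.004,0,0,0,0.008,0,0,0,0.012,0,0,0.001,0.015,0,0,0.001,0.0165,0,0.02,0.001,0.0175,0,0.045,0.001,0.018,0,0.06,0.001,0.018,0,0.06]}}

```text
time: 15.78
tool_pos: [0.6059, 0.1495, 0.1575]
tcp_rot: [-3.132, 0.234, -0.002]
wrist_force: [2.1, 3.2, -0.7]
width: 0.002
grip_force: 1.5
```

```bash
python3 - <<'E'
from h import *
arc([-8.6,-9,-10])
E
```

```text
yaw -8.56 pos [0.6059 0.1495 0.1575] F [ 2.1  3.2 -0.7] t 15.775
[-0.0005, 0.0021, 0.0005, 0.001, -0.0003, 0.0024, 0.0005, 0.008, 0.0, 0.0032, 0.0005, 0.025]
```

{"fn": "step_arm", "kwargs": {"series": [0,0.001,0,0,0,0.002,0,0,0,0.002,0,0]}}

```text
time: 16.15
tool_pos: [0.6058, 0.1473, 0.1575]
tcp_rot: [-3.132, 0.234, -0.002]
wrist_force: [3.4, 2.7, -1.5]
width: -0.002
grip_force: 2.1
```

```bash
python3 - <<'E'
from h import *
arc([-8.6,-9,-10])
E
```

```text
yaw -8.54 pos [0.6058 0.1473 0.1575] F [ 3.4  2.7 -1.5] t 16.15
[-0.0007, -0.0001, 0.0005, 0.001, -0.0006, 0.0002, 0.0005, 0.008, -0.0003, 0.0009, 0.0005, 0.025]
```

Now I back off, lift, swing away and check.

{"fn": "step_arm", "kwargs": {"series": [0,-0.006,0,0,0,-0.015,0,0,0,-0.015,-0.04,0,0,-0.015,-0.09,0,-0.01,0.05,-0.09,0,-0.03,0.11,-0.09,0,-0.05,0.17,-0.09,0,-0.07,0.23,-0.09,0]}}

```text
time: 17.15
tool_pos: [0.5029, -0.0665, 0.2472]
tcp_rot: [3.132, -0.233, -0.001]
wrist_force: [0.8, -1.1, 0.9]
width: -0.001
grip_force: 0.0
```

{"fn": "step_arm", "kwargs": {"series": [-0.01,0.06,0,0,-0.02,0.12,0,0,-0.03,0.18,0,0,-0.03,0.22,0,0]}}

```text
time: 17.65
tool_pos: [0.4403, -0.2803, 0.2473]
tcp_rot: [3.132, -0.237, -0.001]
wrist_force: [0.9, 0.1, 0.2]
width: 0.001
grip_force: 0.0
```

```bash
python3 - <<'E'
from h import *
q=cam("top"); v,s=scale(q); print(v,s,'line150',v[2]-32)
print('pointer',pointer(q,v[:2]), pointer(q,C))
p=cam("side")
a=cv2.resize(rect(q,v[:2],.172,half=.07),(580,580)); 
for t,col in((v[2]-32,(255,0,0)),):
    d=np.array([np.cos(np.radians(t)),np.sin(np.radians(t))]);e=lambda r:tuple(int(x) for x in (290-d[1]*r/.07*290,290-d[0]*r/.07*290))
    cv2.line(a,e(.049),e(.06),col,1)
cv2.imwrite('pics/h.png',a[:,:,::-1])
w,_=scale(p,(11,12,13,14,15,16)); print(w)
# side: ridge of the white index line on top
for r in np.arange(.026,.047,.004):
    A=np.radians(np.arange(-35,20,.5)); g=samp(p,pol(w[:2],r,A),.172); i=g[20:].argmax()+20; print(r.round(3),np.degrees(A[i]).round(1),g[i])
E
```

```text
[ 0.56115883  0.13391683 22.22161475] -83.59307861328125 line150 -9.778385249333624
pointer (np.float64(-9.0), np.float64(31.019833925391456)) (np.float64(-8.5), np.float64(31.680754589433434))
[ 0.55915765  0.13337927 22.25971047]
0.026 -10.5 235.68175
0.03 -10.0 229.98134
0.034 -9.5 235.90373
0.038 -10.0 241.13051
0.042 -10.0 239.5264
0.046 -10.5 233.17044
```

View pics/h.png

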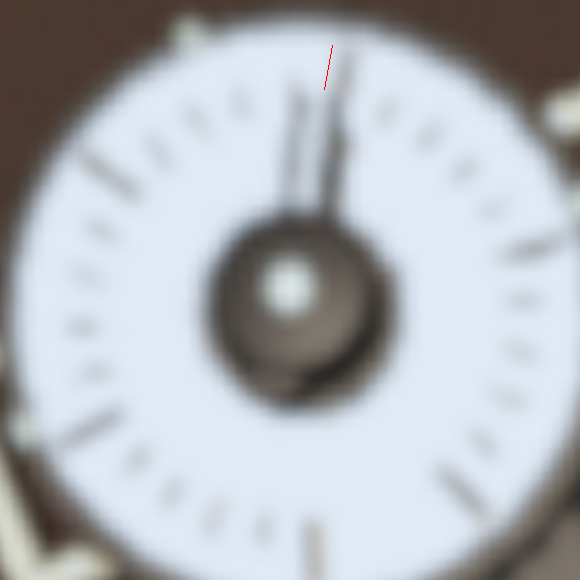

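The index mark measures −9° (top) and −10° (side) against the 150 line at −9.75°. The mark is on the line and the finger is clear, so I hand it in.

```bash
python3 -c "
from workcell import job
print(job.finish_job())"
```

```text
the job is handed in; nothing more can be done
None
```

The largest variac's pointer now stands on the 150 V line, within about 1° by both cameras, the finger is clear, and the job is handed in with no verdict returned.

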